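# Seat the vial rack in its locating corner

## Task

Push the blue vial rack along the bench into the locating corner, so that its long far side lies flat against the long rail and its left end is up against the short end stop. Use gentle pushes with the fingers from outside: do not grip the rack and do not lift or tip it. Leave the bottles, the tall vial, the tin, the timer and the screwdriver where they are, and finish clear of everything.

Things in the scene. Friction and masses are not known exactly. Their poses are not given: they have to be found in the camera images.
- rack: Blue rectangular rack full of small vials, loose on the bench, 0.18 to 0.35 kg. 66 mm (its x) by 155 mm (its y), solid body 22 mm high with upright sides; vial caps stand up to 35 mm. Origin at the centre of its underside; z up.
- corner: Fixed dark steel L, yellow stripes on top; bare bench inside. Origin: on the bench where the rack's origin is when seated (1 mm play), axes parallel. Long rail: inner face x = +34 mm, from y = -165 to +88. Short end stop: inner face y = +78.5, from x = -34 to +34. Both 18 high, 10 thick; outside a low flange 23 wide. +x away from robot (within 0.25 rad), +y left, z up.
- small_bottle: Amber reagent bottle with black cap, 50 mm across, 95 mm high, standing loose to the left of the corner. Origin at the centre of its foot. Leave alone.
- tall_vial: Clear vial with red cap, 22 mm across, 76 mm high, standing loose behind the rail. Origin at the centre of its foot. Leave alone.
- tin: Round white tin, 54 mm across, 24 mm high, loose on the orange mouse mat on the right. Origin at the centre of its underside. Leave alone.
- timer: White bench timer, 64 by 64 by 18 mm, lying loose on the orange mouse mat on the right. Origin at the centre of its underside. Leave alone.
- driver: Screwdriver with red handle, 185 mm long (its y), 25 mm thick, lying loose at the front right. Origin under its middle. Leave alone.

How it is judged:
By the outcome, as a careful person would: the job done as asked, in the order asked, and still so for the second after the job is handed in, with the robot touching nothing.
It also fails if it takes over 45 s, if anything falls off the work surface, if the arm or the gripper's body presses on something with over 40 N, if the wrist force passes 120 N, or if a joint passes its speed limit or range.

## Robot

A 6-joint arm with a two-finger parallel gripper is mounted at the origin on a cart in front of the work surface, level with it; the furniture and walls round the work are solid. World frame = base frame: x ahead of the robot, y to its left, z up, the work surface at z = 0. Lengths are in m, angles in rad, forces in N, time in s.
With the tool pointing down it reaches from about 0.225 to 0.725 m from the base axis. Payload 3.1 kg.
Tool frame: the origin (TCP) lies where the fingers leave the gripper's body, on its centre line; the fingertips stand 73 mm ahead of it and the grasp point (between the pads) lies 54 mm ahead of it (env.nose_length is the distance from the TCP to the fingertips, in m); z points along the fingers, y is the line along which they close (so a half turn about z gives the same grasp; the last joint's range is limited). The gripper opens to 85 mm and grips with 20 to 120 N. Pads are 22 mm wide; open, the fingers measure 114 mm over their backs; the gripper's body (76 mm by 85 mm) begins 54 mm behind the grasp point. The pads swing forward as they close: fully open they stand 13 mm farther back than shut.
Start: joints at [-1.446, 0.048, 0.099, 1.622, 0, 1.443], TCP at [0.131, -0.508, 0.304] pointing down, gripper open.
Joint ranges: [-2.91, 2.91], [-0.99, 1.94], [-1.21, 1.42], [-2.12, 2.29], [-1.49, 1.47], [-3.14, 3.14]. Speed limits (rad/s): [2.79, 2.79, 3.14, 3.14, 3.14, 3.14].

## Interface

Orientations are given as a unit quaternion [w, x, y, z].
In Python, from station import env gives the robot as it stands.
- The arm moves only by the shell command python3 drive.py 'ROWS'. ROWS is a JSON list of rows, 1 to 12 of them, each an object with the fields finger_gap (the finger opening in m), xyz (a list: dx, dy, dz in shares of the most that a row can go, 1 being 62.5 mm), turn_vec (a list: a rotation vector rx, ry, rz in a scale on which 1.0 is 2 pi rad); a field left out counts as zero (the opening has to be given); each row shifts and turns the commanded pose from where the row before left it, along the tool's axes as they then stand; what a row does not reach is not made up. A row lasts 1/8 s, in which the tool goes at most 0.0625 m and 0.188 rad, less where a joint would pass 70% of its speed; a pose out of reach is approached as far as the arm can. The fingers move at their own pace and stop on an object; the grip force is fixed at half the most. Time passes only in rows, so rows that do not move let the fingers close. It prints the time, the measured TCP pose, the force, the opening and the grip force at its end. No shift or turn number may pass 1 either way. Input that does not fit is refused with a message, and nothing moves.
- env.get_obs(): the state, without advancing time (a new reading comes with each control period).
- env.capture(name): name is "scene" or "top" or "wrist"; returns a dict with "frame" (400x640x3 uint8, red, green, blue), "mtx" (3x3 intrinsics, pixels), "camera_from_world" (4x4, takes a point from world to camera coordinates); the wrist camera has in their place "T_tool_cam" (4x4, takes a point from camera to tool coordinates, whose origin is the TCP and whose axes are the flange's). Camera axes: x right, y up, looking along -z (the intrinsics and any distortion apply to the point x, -y, -z); pixel columns grow to the right and rows downward; lengths in m; the calibration is good to about 2 mm. A picture is of the moment at which its call begins: read the wrist's pose just before it. There is no depth.
- env.hand_in(): hands the job in; it is judged then, once.
The state is a dict: "clock": time; "qpos": joint angles; "joint_vel": joint speeds; "joint_efforts": joint torques, N m; "tool_pos": TCP position; "tcp_rot": TCP orientation; "contact_force": force on the tool from outside, world axes, zero at the start; "ft_torque": the same for the moment, N m; "width": finger opening in m; "grasp_force": force on a finger pad.
Only numpy, scipy, OpenCV 4.12 (cv2) and the standard library are available. Lean on these libraries where they do the work, as an engineer would, in place of code of your own. Each camera call takes 0.05 s, during which the arm holds its last target. There are 200 camera calls.

## Working session

There is one attempt and no reset: what is moved stays moved. The work goes in short steps, Python scripts to look and compute and a shell command to move; the robot and the scene stay as the last step left them, time stands still between calls to the robot, and variables do not carry over. Pictures are saved under pics/ and viewed, at most 11 in all, crops included, and the job is handed in when it is done.

```bash
ls; mkdir -p pics; python3 - <<'E'
from station import env
import cv2
print(env.get_obs())
for n in("scene","top"):
    c=env.capture(n); cv2.imwrite(f"pics/{n}0.png",c["frame"][:,:,::-1]); print(n,c["mtx"],c["camera_from_world"],[k for k in c])
E
```

```text
drive.py
pics
station.py
{'clock': 0.0, 'qpos': array([-1.44579825e+00,  4.87390072e-02,  9.75635271e-02,  1.62200444e+00,
       -1.82161044e-05,  1.44301344e+00]), 'joint_vel': array([ 2.15717394e-03, -4.79582184e-05, -1.29812447e-03, -2.08589636e-03,
       -1.37149257e-03,  1.21586040e-03]), 'joint_efforts': array([-1.55833789e-06, -3.38781667e+01,  3.20014787e+01,  2.02518114e-02,
       -1.67174562e-04, -1.28685713e-06]), 'tool_pos': array([ 0.13123636, -0.50786424,  0.30270587]), 'tcp_rot': array([-1.19180763e-03,  9.92022645e-01,  1.26054164e-01, -7.44857371e-06]), 'contact_force': array([-0.40985862,  0.24266862, -0.36047597]), 'ft_torque': array([ 0.03752407,  0.00883167, -0.01751963]), 'grasp_force': 0.0, 'width': 0.08542176609092092}
scene [[424.16490047   0.         312.82614062]
 [  0.         424.16490047 194.52620028]
 [  0.           0.           1.        ]] [[ 0.87533954 -0.48303178  0.02147075 -0.55980753]
 [ 0.21153094  0.4225068   0.88133005 -0.07532974]
 [-0.43478196 -0.76692131  0.47201307 -1.1881528 ]
 [ 0.          0.          0.          1.        ]] ['frame', 'mtx', 'camera_from_world']
top [[430.33315187   0.         318.74440801]
 [  0.         430.33315187 190.45965255]
 [  0.           0.           1.        ]] [[ 0.02508216 -0.99947971 -0.02027816 -0.19167266]
 [ 0.98555881  0.0213246   0.16798537 -0.55079313]
 [-0.16746555 -0.02419876  0.9855809  -1.15689896]
 [ 0.          0.          0.          1.        ]] ['frame', 'mtx', 'camera_from_world']
```

View pics/top0.png

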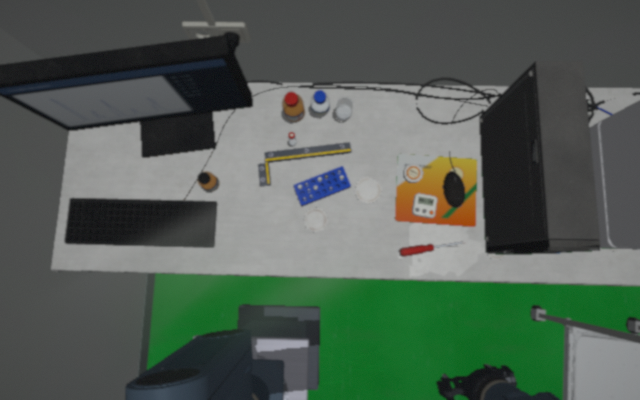

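View pics/scene0.png

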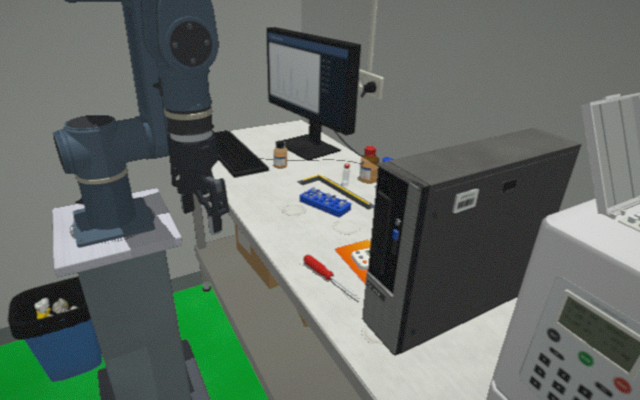

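The top view shows the blue rack at about (322,186) and turned. The L rail runs (265,156)–(351,148), its stop ends at (264,185), the amber bottle is at (207,181) and the tall vial at (292,139). The scene view agrees.

```bash
cat > h.py <<'E'
import numpy as np, cv2
from scipy.spatial.transform import Rotation as R
def pose(o):
    T=np.eye(4); q=np.array(o["tcp_rot"]); T[:3,:3]=R.from_quat(q[[1,2,3,0]]).as_matrix(); T[:3,3]=o["tool_pos"]; return T
def cam(env,name):
    o=env.get_obs(); c=env.capture(name)
    W=pose(o)@c["T_tool_cam"] if name=="wrist" else np.linalg.inv(c["camera_from_world"])
    return c["frame"],c["mtx"],W   # W: world from cam
def unproj(uv,K,W,z):
    uv=np.atleast_2d(uv).astype(float); d=np.c_[(uv[:,0]-K[0,2])/K[0,0],-(uv[:,1]-K[1,2])/K[1,1],-np.ones(len(uv))]@W[:3,:3].T
    return W[:3,3]+d*((z-W[2,3])/d[:,2])[:,None]
def proj(P,K,W):
    p=(np.atleast_2d(P)-W[:3,3])@W[:3,:3]; return np.c_[K[0,2]+K[0,0]*p[:,0]/-p[:,2],K[1,2]-K[1,1]*p[:,1]/-p[:,2]]
def mask(f,lo,hi):
    m=cv2.inRange(cv2.cvtColor(f,cv2.COLOR_RGB2HSV),lo,hi); n,l,s,_=cv2.connectedComponentsWithStats(m); return m,l,s
E
python3 - <<'E'
from h import *
from station import env
f,K,W=cam(env,"top")
for n,p,z in[("rack",(322,186),.022),("railL",(265,156),.018),("railR",(351,148),.018),("stopend",(264,185),.018),("bottle",(207,190),0),("vial",(292,144),0),("driver",(416,250),.01),("tin",(413,173),.02),("timer",(425,205),.01)]:
    print(n,unproj(p,K,W,z)[0].round(3))
print(R.from_matrix(pose(env.get_obs())[:3,:3]).as_matrix().round(2))
E
```

```text
rack [ 0.572 -0.187  0.022]
railL [ 0.658 -0.02   0.018]
railR [ 0.687 -0.268  0.018]
stopend [ 0.572 -0.021  0.018]
bottle [0.557 0.148 0.   ]
vial [ 0.7   -0.095  0.   ]
driver [ 0.398 -0.454  0.01 ]
tin [ 0.616 -0.446  0.02 ]
timer [ 0.526 -0.481  0.01 ]
[[ 0.97  0.25 -0.  ]
 [ 0.25 -0.97  0.  ]
 [ 0.   -0.   -1.  ]]
```

Units first: shifts go in shares of 62.5 mm and turns go in shares of 2 pi rad. So 0.05 m is 0.8, -0.03 m is -0.48.

```bash
python3 drive.py '[{"finger_gap":0.085, "xyz":[0.8, -0.48, 0]}, {"finger_gap":0.085, "xyz":[0.8, -0.48, 0]}, {"finger_gap":0.085, "xyz":[0.8, -0.48, 0]}, {"finger_gap":0.085, "xyz":[0.8, -0.48, 0]}, {"finger_gap":0.085, "xyz":[0.8, -0.48, 0]}, {"finger_gap":0.085, "xyz":[0.8, -0.48, 0]}, {"finger_gap":0.085, "xyz":[0.8, -0.48, 0]}, {"finger_gap":0.085, "xyz":[0.48, -0.48, 0]}, {"finger_gap":0.085}]'; python3 - <<'E'
from h import *
from station import env
f,K,W=cam(env,"wrist"); cv2.imwrite("pics/w1.png",f[:,:,::-1]); np.savez("w1.npz",f=f,K=K,W=W); print(K,W.round(3))
E
```

```text
clock: 1.27
tool_pos: [0.4402, -0.1784, 0.3034]
tcp_rot: [-0.001, 0.992, 0.129, -0.0]
contact_force: [0.1, -1.0, -0.6]
width: 0.0851
grasp_force: 0.0
[[286.73648154   0.         323.08849576]
 [  0.         286.73648154 200.57075884]
 [  0.           0.           1.        ]] [[ 0.256  0.93   0.265  0.508]
 [-0.967  0.246  0.069 -0.162]
 [-0.001 -0.274  0.962  0.374]
 [ 0.     0.     0.     1.   ]]
```

View pics/w1.png

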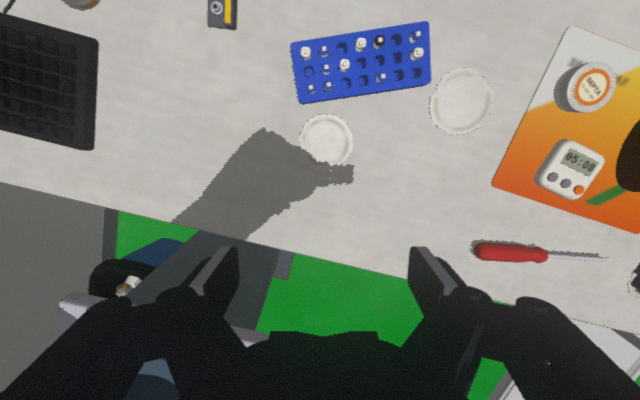

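The wrist camera looks back toward the base. It shows the rack at (360,62), the stop's end at (222,10), and the tin, timer and screwdriver at right. There are also two round pale things at (460,100) and (325,140). I'll move forward to get the corner in view.

Converted, 0.05 m is 0.8, -0.006 m is -0.096.

```bash
python3 drive.py '[{"finger_gap":0.085, "xyz":[0.8, -0.096, 0]}, {"finger_gap":0.085, "xyz":[0.8, -0.096, 0]}, {"finger_gap":0.085, "xyz":[0.8, -0.096, 0]}, {"finger_gap":0.085}, {"finger_gap":0.085}]'; python3 - <<'E'
from h import *
from station import env
f,K,W=cam(env,"wrist"); cv2.imwrite("pics/w2.png",f[:,:,::-1]); np.savez("w2.npz",f=f,K=K,W=W)
E
```

```text
clock: 1.95
tool_pos: [0.5792, -0.1271, 0.3034]
tcp_rot: [-0.0, 0.992, 0.125, -0.001]
contact_force: [-1.2, 0.3, 0.7]
width: 0.0848
grasp_force: 0.0
```

View pics/w2.png

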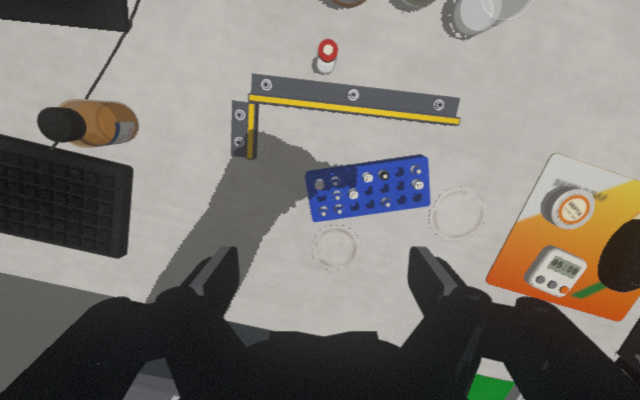

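The second wrist view shows the whole L: rail stripe from (250,97) to (460,121), stop end at (251,158), tall vial at (327,55), rack at (368,188). The shadow overlaps part of the rack and the stop. Now I'll fit poses.

```bash
cat > fit.py <<'E'
from h import *
from scipy.optimize import minimize
def bluehull(f):
    m,l,s=mask(f,(108,120,50),(130,255,255)); i=1+np.argmax(s[1:,4]); 
    m=(l==i).astype(np.uint8); c,_=cv2.findContours(m,0,1); return cv2.convexHull(max(c,key=cv2.contourArea)),s[i]
def rackhull(p,K,W):
    h=p[3]; c,s=np.cos(p[2]),np.sin(p[2])
    P=np.array([[p[0]+c*a-s*b,p[1]+s*a+c*b,z] for a in(-.033,.033) for b in(-.0775,.0775) for z in(0,h)])
    return cv2.convexHull(proj(P,K,W).astype(np.float32))
def fitrack(views,p0,freeh=False):
    H=[(bluehull(f)[0].astype(np.float32),K,W) for f,K,W in views]
    def cost(p):
        p=p if freeh else np.r_[p[:3],.022]; e=0
        for h,K,W in H:
            g=rackhull(p,K,W); A=cv2.intersectConvexConvex(g,h)[0]
            e+=1-A/(cv2.contourArea(g)+cv2.contourArea(h)-A)
        return e
    x0=np.r_[p0,.022] if freeh else np.array(p0)
    sim=np.vstack([x0]+[x0+d for d in np.diag([.02,.02,.15,.01][:len(x0)])])
    r=minimize(cost,x0,method="Nelder-Mead",options=dict(initial_simplex=sim,xatol=1e-5,fatol=1e-6,maxiter=2000)); return r.x,r.fun
E
python3 - <<'E'
from fit import *
v=[]
for n in("w1","w2"):
    d=np.load(n+".npz"); v.append((d["f"],d["K"],d["W"]))
    print(bluehull(d["f"])[1])
for vv in(v,[v[0]],[v[1]]):print(fitrack(vv,(.572,-.187,.37)))
print("h free",fitrack(v,(.572,-.187,.37),True))
f,K,W=v[1]
m,l,s=mask(f,(20,130,70),(35,255,255)); m[:, 470:]=0; m[:80]=0;m[170:]=0;m[:,:230]=0
ys,xs=np.nonzero(m); P=unproj(np.c_[xs,ys],K,W,.018)[:,:2]
rail=P[P[:,1]<-.06]; 
vx,vy,_,_=cv2.fitLine(rail.astype(np.float32),cv2.DIST_L2,0,.01,.01).ravel()
d=np.array([vx,vy]); d*=np.sign(d[1]); n=np.array([d[1],-d[0]])
print("yaw",np.arctan2(n[1],n[0])); 
q=rail@n; a=P@d; print("n pct",np.percentile(q,[1,5,50,95,99]),"along",a.min(),a.max(), len(P))
S=P[(P@n)<np.percentile(q,1)-.006]; print("stop along",np.percentile(S@d,[1,5,50,95,99]),"stop min n",(S@n).min())
print("d,n",d,n, "tool",unproj((0,0),K,W,0)[0])
E
```

```text
[ 291   21  140   83 7464]
[ 306  156  124   66 5238]
(array([ 0.57515833, -0.18656222,  0.40055139]), np.float64(0.12684900190995807))
(array([ 0.5751171 , -0.18646459,  0.40055952]), np.float64(0.05658443415121872))
(array([ 0.57468527, -0.18678113,  0.39514504]), np.float64(0.06937664533585641))
h free (array([ 0.57675793, -0.1876533 ,  0.40110028,  0.01721344]), np.float64(0.06982843187455345))
yaw 0.1434352
n pct [0.63599839 0.63625944 0.6390843  0.64190145 0.64215512] along -0.3632581734121694 -0.11290281053268368 1459
stop along [-0.11935065 -0.11899399 -0.11625544 -0.11346364 -0.11301389] stop min n 0.5687586673919921
d,n [-0.14294387  0.9897308 ] [0.9897308  0.14294387] tool [0.68053025 0.274737   0.        ]
```

```bash
python3 - <<'E'
from h import *
from station import env
o=env.get_obs(); T=pose(o); print(env.nose_length,o["qpos"].round(3))
C=np.array([.6224,-.1120]);n=np.array([.98973,.14294]);d=np.array([-.14294,.98973])
t=C-.135*n-.0675*d; D=np.r_[t,.303]-T[:3,3]
print("in tool axes",T[:3,:3].T@D, "yaw",np.arctan2(T[1,0],T[0,0]))
E
```

```text
0.0726 [-3.290e-01  2.290e-01  3.000e-01  1.642e+00 -1.000e-03  2.561e+00]
in tool axes [-0.09564194  0.04869913  0.0011647 ] yaw 0.2510432484829397
```

Converted, 0.06 m is 0.96, 0.05 m is 0.8, 0.054 rad / 6.2832 = 0.0086.

```bash
python3 drive.py '[{"finger_gap":0.085, "xyz":[-0.768, 0.352, 0], "turn_vec":[0, 0, 0.0086]}, {"finger_gap":0.085, "xyz":[-0.768, 0.352, 0], "turn_vec":[0, 0, 0.0086]}, {"finger_gap":0.085, "xyz":[0, 0, 0.96]}, {"finger_gap":0.085, "xyz":[0, 0, 0.96]}, {"finger_gap":0.085, "xyz":[0, 0, 0.8]}, {"finger_gap":0.085}]'; python3 - <<'E'
from h import *
from station import env
o=env.get_obs();T=pose(o)
c=env.capture("wrist");X=c["T_tool_cam"];K=c["mtx"]
cv2.imwrite("pics/w3.png",c["frame"][:,:,::-1])
z=.085*K[0,0]/(411-238)
for p in((238,248),(411,248)):
    print((X@[(p[0]-K[0,2])/K[0,0]*z,-(p[1]-K[1,2])/K[0,0]*z,-z,1])[:3].round(4))
C=np.array([.6224,-.1120]);Rm=np.array([[.98973,.14294],[-.14294,.98973]])
print("tcp n,d",Rm@(T[:2,3]-C),"yaw rel",np.arctan2(T[1,0],T[0,0])-.1434)
E
```

```text
clock: 2.75
tool_pos: [0.4914, -0.1891, 0.1295]
tcp_rot: [-0.003, 0.997, 0.071, -0.005]
contact_force: [0.0, 0.9, 0.6]
width: 0.0855
grasp_force: 0.0
[ 0.0086 -0.0407  0.0588]
[0.0087 0.0443 0.0588]
tcp n,d [-0.14065245 -0.05759397] yaw rel -0.0005415240377781849
```

View pics/w3.png

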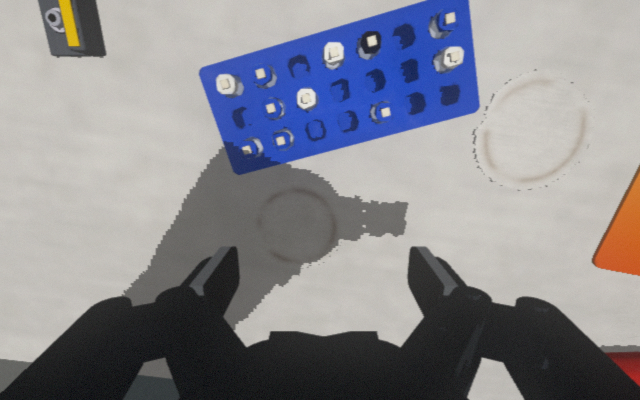

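Fully open, the fingertips stand about 59 mm ahead of the TCP, so I use a TCP height of about 0.070 (tips at about 0.011). The rack lies ahead of the fingers, with its near-left corner at (237,172).

Converted, 0.03 m is 0.48, 0.029 m is 0.464.

```bash
python3 drive.py '[{"finger_gap":0.085, "xyz":[0, 0.144, 0.48]}, {"finger_gap":0.085, "xyz":[0, 0, 0.464]}, {"finger_gap":0.085}]'; sed -i '$a\
def nd(env):\
    o=env.get_obs();T=pose(o);Rm=np.array([[.98973,.14294],[-.14294,.98973]])\
    print("nd",(Rm@(T[:2,3]-[.6224,-.1120])).round(4),"z",T[2,3].round(4),"yawrel",round(np.arctan2(T[1,0],T[0,0])-.1434,4),"Fnd",(Rm@o["contact_force"][:2]).round(1),"Fz",round(o["contact_force"][2],1))' h.py; python3 -c "
from h import *;from station import env;nd(env)"
```

```text
clock: 3.18
tool_pos: [0.4977, -0.1998, 0.0764]
tcp_rot: [0.0, 0.997, 0.072, 0.0]
contact_force: [0.2, -0.2, 0.5]
width: 0.0851
grasp_force: 0.0
nd [-0.136  -0.0691] z 0.0764 yawrel 0.0007 Fnd [ 0.2 -0.2] Fz 0.5
```

Converted, 0.006 m is 0.096.

```bash
python3 drive.py '[{"finger_gap":0.085, "xyz":[0, 0, 0.096]}, {"finger_gap":0.085, "xyz":[0.096, 0, 0]}, {"finger_gap":0.085, "xyz":[0.096, 0, 0]}, {"finger_gap":0.085, "xyz":[0.096, 0, 0]}, {"finger_gap":0.085, "xyz":[0.096, 0, 0]}, {"finger_gap":0.085, "xyz":[0.096, 0, 0]}, {"finger_gap":0.085, "xyz":[0.096, 0, 0]}, {"finger_gap":0.085, "xyz":[0.096, 0, 0]}, {"finger_gap":0.085, "xyz":[0.096, 0, 0]}, {"finger_gap":0.085, "xyz":[0.096, 0, 0]}]'; python3 - <<'E'
from fit import *;from station import env
nd(env); f,K,W=cam(env,"wrist"); cv2.imwrite("pics/w4.png",f[:,:,::-1])
p,e=fitrack([(f,K,W)],(.6,-.187,.2)); Rm=np.array([[.98973,.14294],[-.14294,.98973]])
print("rack nd",Rm@(p[:2]-[.6224,-.112]),p[2]-.1434,e)
E
```

```text
clock: 4.42
tool_pos: [0.5514, -0.1914, 0.0688]
tcp_rot: [-0.0, 0.997, 0.072, 0.0]
contact_force: [-0.5, 0.4, -1.3]
width: 0.0851
grasp_force: 0.5
nd [-0.0816 -0.0684] z 0.0688 yawrel 0.0014 Fnd [-0.4  0.5] Fz -1.3
rack nd [-0.03794439 -0.07508966] 0.012519592400234286 0.0421616697911259
```

View pics/w4.png

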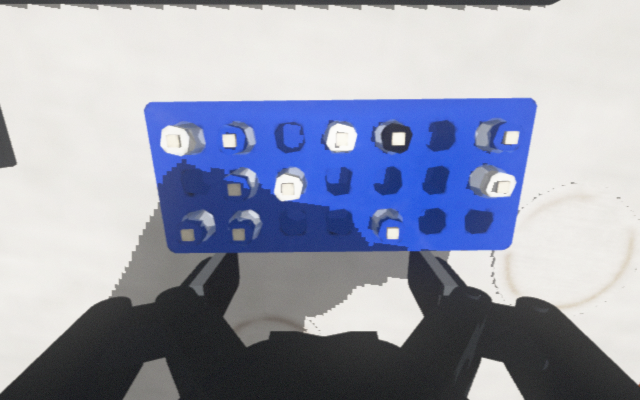

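The rack has swung nearly parallel to the rail and both fingertips touch its near side, at about (228,252) and (425,252). I'll keep going to the rail, slower at the end.

Converted, 0.006 m is 0.096, 0.003 m is 0.048.

```bash
python3 drive.py '[{"finger_gap":0.085, "xyz":[0.096, 0, 0]}, {"finger_gap":0.085, "xyz":[0.096, 0, 0]}, {"finger_gap":0.085, "xyz":[0.096, 0, 0]}, {"finger_gap":0.085, "xyz":[0.096, 0, 0]}, {"finger_gap":0.085, "xyz":[0.096, 0, 0]}, {"finger_gap":0.085, "xyz":[0.048, 0, 0]}, {"finger_gap":0.085, "xyz":[0.032, 0, 0]}, {"finger_gap":0.085}]';python3 -c "
from h import *;from station import env;nd(env)"
```

```text
clock: 5.48
tool_pos: [0.5859, -0.1864, 0.069]
tcp_rot: [-0.0, 0.997, 0.072, 0.0]
contact_force: [-1.2, -0.4, 0.4]
width: 0.0849
grasp_force: 0.6
nd [-0.0467 -0.0684] z 0.069 yawrel 0.0015 Fnd [-1.2 -0.3] Fz 0.4
```

Converted, 0.001 m is 0.016.

```bash
python3 drive.py '[{"finger_gap":0.085, "xyz":[0.016, 0, 0]}, {"finger_gap":0.085, "xyz":[0.016, 0, 0]}, {"finger_gap":0.085}]';python3 -c "
from h import *;from station import env;nd(env)";python3 drive.py '[{"finger_gap":0.085, "xyz":[0.016, 0, 0]}, {"finger_gap":0.085, "xyz":[0.016, 0, 0]}, {"finger_gap":0.085}]';python3 -c "
from h import *;from station import env;nd(env)"
```

```text
clock: 5.85
tool_pos: [0.5876, -0.1861, 0.069]
tcp_rot: [0.0, 0.997, 0.072, 0.0]
contact_force: [-2.7, 0.1, 0.7]
width: 0.0851
grasp_force: 1.2
nd [-0.045  -0.0684] z 0.069 yawrel 0.0013 Fnd [-2.6  0.5] Fz 0.7
clock: 6.22
tool_pos: [0.5893, -0.1858, 0.069]
tcp_rot: [0.0, 0.997, 0.072, -0.0]
contact_force: [-4.4, -0.2, 2.4]
width: 0.0852
grasp_force: 2.0
nd [-0.0433 -0.0683] z 0.069 yawrel 0.0012 Fnd [-4.4  0.4] Fz 2.4
```

Converted, 0.0015 m is 0.024.

```bash
python3 drive.py '[{"finger_gap":0.085, "xyz":[0.024, 0, 0]}, {"finger_gap":0.085}]';python3 -c "
from h import *;from station import env;nd(env)";python3 drive.py '[{"finger_gap":0.085, "xyz":[-0.32, 0, 0]}, {"finger_gap":0.085, "xyz":[-0.48, 0, 0]}, {"finger_gap":0.085, "xyz":[0, 0, -0.8]}, {"finger_gap":0.085, "xyz":[0, 0, -0.8]}, {"finger_gap":0.085, "xyz":[0, 0, -0.8]}, {"finger_gap":0.085, "xyz":[0.64, 0, -0.8]}, {"finger_gap":0.085, "xyz":[0.64, 0, 0]}, {"finger_gap":0.085}]';python3 - <<'E'
from fit import *;from station import env
nd(env); f,K,W=cam(env,"wrist"); cv2.imwrite("pics/w5.png",f[:,:,::-1])
p,e=fitrack([(f,K,W)],(.61,-.187,.14)); Rm=np.array([[.98973,.14294],[-.14294,.98973]])
print("rack nd",Rm@(p[:2]-[.6224,-.112]),p[2]-.1434,e)
E
```

```text
clock: 6.48
tool_pos: [0.5896, -0.1857, 0.0689]
tcp_rot: [0.0, 0.997, 0.072, -0.002]
contact_force: [-6.8, -1.0, 5.1]
width: 0.0848
grasp_force: 3.7
nd [-0.043  -0.0683] z 0.0689 yawrel 0.0005 Fnd [-6.9 -0. ] Fz 5.1
clock: 7.48
tool_pos: [0.6229, -0.1807, 0.2667]
tcp_rot: [-0.0, 0.997, 0.073, 0.001]
contact_force: [-0.5, -0.1, -0.2]
width: 0.085
grasp_force: 0.0
nd [-0.0093 -0.068 ] z 0.2667 yawrel 0.0037 Fnd [-0.5  0. ] Fz -0.2
rack nd [-0.00080252 -0.0754048 ] 0.004358147627609582 0.07402525349173472
```

View pics/w5.png

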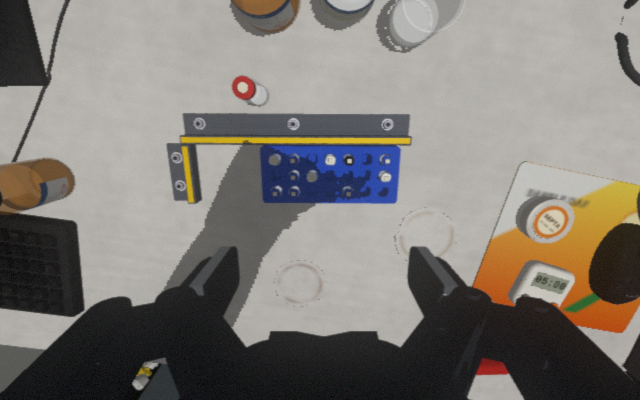

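The rack is flat along the rail, (262,147)–(398,147). About 75 mm of sliding toward the stop at (190,175) remains. I'll turn the tool 90°, partly close the fingers, and push the right end.

Converted, 0.054 m is 0.864, 0.003 m is 0.048, -0.175 rad / 6.2832 = -0.0279.

```bash
python3 drive.py '[{"finger_gap":0.02, "xyz":[0.048, 0.848, 0]}, {"finger_gap":0.02, "xyz":[0, 0.864, 0]}, {"finger_gap":0.02, "turn_vec":[0, 0, -0.0279]}, {"finger_gap":0.02, "turn_vec":[0, 0, -0.0279]}, {"finger_gap":0.02, "turn_vec":[0, 0, -0.0279]}, {"finger_gap":0.02, "turn_vec":[0, 0, -0.0279]}, {"finger_gap":0.02, "turn_vec":[0, 0, -0.0279]}, {"finger_gap":0.02, "turn_vec":[0, 0, -0.0279]}, {"finger_gap":0.02, "turn_vec":[0, 0, -0.0279]}, {"finger_gap":0.02, "turn_vec":[0, 0, -0.0279]}, {"finger_gap":0.02, "turn_vec":[0, 0, -0.0272]}, {"finger_gap":0.02}]';python3 - <<'E'
from fit import *;from station import env
nd(env); print(env.nose_length,env.get_obs()["qpos"].round(2)); f,K,W=cam(env,"wrist"); cv2.imwrite("pics/w6.png",f[:,:,::-1])
E
```

```text
clock: 9.02
tool_pos: [0.6376, -0.2868, 0.2676]
tcp_rot: [-0.0, 0.655, 0.756, 0.0]
contact_force: [-0.6, -0.2, -0.1]
width: 0.0196
grasp_force: 0.0
nd [-0.0099 -0.1752] z 0.2676 yawrel 1.5701 Fnd [-0.7 -0.1] Fz -0.1
0.0726 [-0.52  0.53  0.61  1.65  0.    0.91]
```

View pics/w6.png

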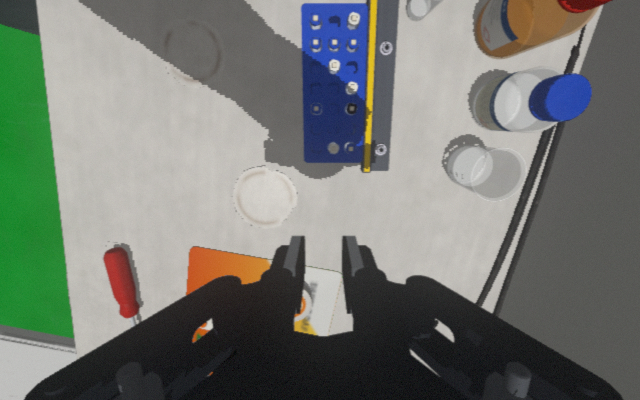

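The view along the rack shows its right end at (335,160). The fingertips are at (295,240) and (350,240), behind that end and clear of the rail, so I descend.

Converted, 0.05 m is 0.8, 0.03 m is 0.48.

```bash
python3 drive.py '[{"finger_gap":0.02, "xyz":[0, 0.064, 0.8]}, {"finger_gap":0.02, "xyz":[0, 0, 0.8]}, {"finger_gap":0.02, "xyz":[0, 0, 0.8]}, {"finger_gap":0.02, "xyz":[0, 0, 0.48]}, {"finger_gap":0.02}]';python3 - <<'E'
from fit import *;from station import env
nd(env); f,K,W=cam(env,"wrist"); cv2.imwrite("pics/w7.png",f[:,:,::-1])
p,e=fitrack([(f,K,W)],(.63,-.187,.14)); Rm=np.array([[.98973,.14294],[-.14294,.98973]])
print("rack nd",Rm@(p[:2]-[.6224,-.112]),p[2]-.1434,e)
E
```

```text
clock: 9.7
tool_pos: [0.6394, -0.2848, 0.0832]
tcp_rot: [-0.004, 0.655, 0.756, -0.001]
contact_force: [-0.7, 0.4, -0.4]
width: 0.0198
grasp_force: 0.0
nd [-0.0079 -0.1735] z 0.0832 yawrel 1.5703 Fnd [-0.6  0.5] Fz -0.4
rack nd [ 7.21718998e-05 -1.36700749e-01] -0.0021953267911533902 0.31452676627283305
```

Converted, 0.006 m is 0.096.

```bash
python3 drive.py '[{"finger_gap":0.02, "xyz":[0.096, 0, 0]}, {"finger_gap":0.02, "xyz":[0.096, 0, 0]}, {"finger_gap":0.02, "xyz":[0.096, 0, 0]}, {"finger_gap":0.02, "xyz":[0.096, 0, 0]}, {"finger_gap":0.02, "xyz":[0.096, 0, 0]}, {"finger_gap":0.02, "xyz":[0.096, 0, 0]}, {"finger_gap":0.02, "xyz":[0.096, 0, 0]}, {"finger_gap":0.02, "xyz":[0.096, 0, 0]}, {"finger_gap":0.02, "xyz":[0.096, 0, 0]}, {"finger_gap":0.02, "xyz":[0.096, 0, 0]}, {"finger_gap":0.02, "xyz":[0.096, 0, 0]}, {"finger_gap":0.02, "xyz":[0.096, 0, 0]}]';python3 - <<'E'
from fit import *;from station import env
nd(env)
E
```

```text
clock: 11.25
tool_pos: [0.6316, -0.2145, 0.0876]
tcp_rot: [-0.0, 0.654, 0.756, -0.0]
contact_force: [1.4, -3.4, 3.1]
width: 0.0202
grasp_force: 1.5
nd [-0.0056 -0.1028] z 0.0876 yawrel 1.5725 Fnd [ 0.9 -3.6] Fz 3.1
```

Converted, 0.005 m is 0.08, -0.004 m is -0.064.

```bash
python3 drive.py '[{"finger_gap":0.02, "xyz":[-0.064, 0, 0.048]}, {"finger_gap":0.02, "xyz":[0, 0, 0.032]}, {"finger_gap":0.02, "xyz":[0.08, 0, 0]}, {"finger_gap":0.02, "xyz":[0.08, 0, 0]}, {"finger_gap":0.02, "xyz":[0.064, 0, 0]}, {"finger_gap":0.02}]';python3 -c "
from h import *;from station import env;nd(env)"; python3 drive.py '[{"finger_gap":0.02, "xyz":[0.032, 0, 0]}, {"finger_gap":0.02}]';python3 -c "
from h import *;from station import env;nd(env)"
```

```text
clock: 12.0
tool_pos: [0.6303, -0.2044, 0.0828]
tcp_rot: [-0.0, 0.654, 0.757, 0.0]
contact_force: [-0.2, -0.2, -1.0]
width: 0.02
grasp_force: 0.0
nd [-0.0054 -0.0926] z 0.0828 yawrel 1.573 Fnd [-0.2 -0.2] Fz -1.0
clock: 12.25
tool_pos: [0.6301, -0.2032, 0.0829]
tcp_rot: [0.0, 0.654, 0.756, 0.0]
contact_force: [0.9, -0.5, -0.4]
width: 0.0202
grasp_force: 0.3
nd [-0.0054 -0.0913] z 0.0829 yawrel 1.5724 Fnd [ 0.8 -0.6] Fz -0.4
```

Converted, 0.002 m is 0.032.

```bash
python3 drive.py '[{"finger_gap":0.02, "xyz":[0.032, 0, 0]}, {"finger_gap":0.02}]';python3 -c "
from h import *;from station import env;nd(env)"; python3 drive.py '[{"finger_gap":0.02, "xyz":[0.024, 0, 0]}, {"finger_gap":0.02}]';python3 -c "
from h import *;from station import env;nd(env)"; python3 drive.py '[{"finger_gap":0.02, "xyz":[0.024, 0, 0]}, {"finger_gap":0.02}]';python3 -c "
from h import *;from station import env;nd(env)"
```

```text
clock: 12.5
tool_pos: [0.6299, -0.2013, 0.0829]
tcp_rot: [0.0, 0.654, 0.756, 0.0]
contact_force: [-0.0, -2.0, 0.7]
width: 0.0204
grasp_force: 0.7
nd [-0.0054 -0.0895] z 0.0829 yawrel 1.5722 Fnd [-0.3 -2. ] Fz 0.7
clock: 12.75
tool_pos: [0.6296, -0.1998, 0.0829]
tcp_rot: [0.0, 0.654, 0.756, 0.0]
contact_force: [-0.1, -1.9, 0.9]
width: 0.0199
grasp_force: 0.8
nd [-0.0054 -0.0879] z 0.0829 yawrel 1.5724 Fnd [-0.4 -1.9] Fz 0.9
clock: 13.0
tool_pos: [0.6294, -0.1984, 0.0829]
tcp_rot: [0.0, 0.654, 0.756, -0.0]
contact_force: [0.8, -2.6, 0.6]
width: 0.0202
grasp_force: 1.2
nd [-0.0054 -0.0865] z 0.0829 yawrel 1.5723 Fnd [ 0.5 -2.7] Fz 0.6
```

Not on the stop yet: the force is still only sliding friction.

Converted, 0.0015 m is 0.024.

```bash
for i in 1; do python3 drive.py '[{"finger_gap":0.02, "xyz":[0.024, 0, 0]}, {"finger_gap":0.02}]';python3 -c "
from h import *;from station import env;nd(env)"; python3 drive.py '[{"finger_gap":0.02, "xyz":[0.024, 0, 0]}, {"finger_gap":0.02}]';python3 -c "
from h import *;from station import env;nd(env)"; done; python3 - <<'E'
from h import *;from station import env
f,K,W=cam(env,"top"); cv2.imwrite("pics/t8.png",cv2.resize(f[110:230,230:390],None,fx=4,fy=4,interpolation=cv2.INTER_CUBIC)[:,:,::-1])
f,K,W=cam(env,"wrist"); cv2.imwrite("pics/w8.png",f[:,:,::-1])
E
```

```text
clock: 13.25
tool_pos: [0.6292, -0.1981, 0.083]
tcp_rot: [0.001, 0.654, 0.756, -0.001]
contact_force: [-0.2, -4.9, 0.4]
width: 0.02
grasp_force: 2.8
nd [-0.0055 -0.0862] z 0.083 yawrel 1.5715 Fnd [-0.9 -4.8] Fz 0.4
clock: 13.5
tool_pos: [0.6292, -0.1979, 0.083]
tcp_rot: [0.002, 0.655, 0.756, -0.002]
contact_force: [0.4, -8.4, -1.1]
width: 0.02
grasp_force: 4.1
nd [-0.0056 -0.086 ] z 0.083 yawrel 1.5707 Fnd [-0.8 -8.4] Fz -1.1
```

View pics/w8.png

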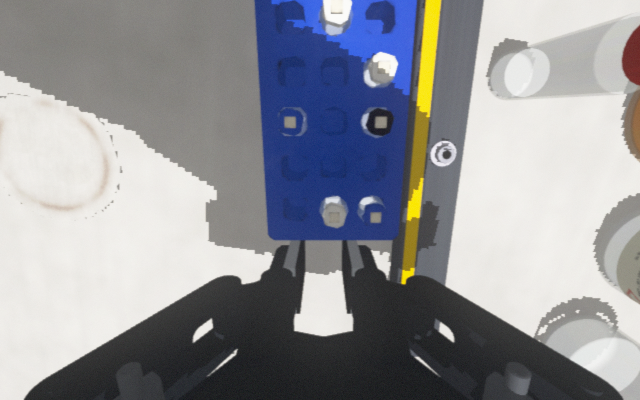

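The end stop is reached: the TCP halted at d = -0.086 with the force rising to 8 N, and the rack lies along the stripe. I'll back off, turn back and inspect.

Converted, -0.05 m is -0.8, -0.04 m is -0.64, 0.175 rad / 6.2832 = 0.0279.

```bash
python3 drive.py '[{"finger_gap":0.02, "xyz":[-0.24, 0, 0]}, {"finger_gap":0.02, "xyz":[-0.32, 0, 0]}, {"finger_gap":0.02, "xyz":[0, 0, -0.8]}, {"finger_gap":0.02, "xyz":[0, 0, -0.8]}, {"finger_gap":0.02, "xyz":[0, 0, -0.8]}, {"finger_gap":0.05, "xyz":[0, 0, -0.64], "turn_vec":[0, 0, 0.0279]}, {"finger_gap":0.085, "turn_vec":[0, 0, 0.0279]}, {"finger_gap":0.085, "turn_vec":[0, 0, 0.0279]}, {"finger_gap":0.085, "turn_vec":[0, 0, 0.0279]}, {"finger_gap":0.085, "turn_vec":[0, 0, 0.0279]}, {"finger_gap":0.085, "turn_vec":[0, 0, 0.0279]}, {"finger_gap":0.085, "turn_vec":[0, 0, 0.0279]}]' && python3 drive.py '[{"finger_gap":0.085, "turn_vec":[0, 0, 0.0279]}, {"finger_gap":0.085, "turn_vec":[0, 0, 0.0272]}, {"finger_gap":0.085, "xyz":[0, -0.8, 0]}, {"finger_gap":0.085, "xyz":[0, -0.8, 0]}, {"finger_gap":0.085}]'; python3 - <<'E'
from fit import *;from station import env
nd(env); f,K,W=cam(env,"wrist"); np.savez("w9.npz",f=f,K=K,W=W); u=cv2.resize(f[90:260,120:470],None,fx=2.2,fy=2.2,interpolation=cv2.INTER_CUBIC);cv2.imwrite("pics/w9.png",u[:,:,::-1])
p,e=fitrack([(f,K,W)],(.62,-.11,.14)); Rm=np.array([[.98973,.14294],[-.14294,.98973]])
print("rack nd",Rm@(p[:2]-[.6224,-.112]),p[2]-.1434,e)
E
```

```text
clock: 15.1
tool_pos: [0.6339, -0.2304, 0.2722]
tcp_rot: [-0.001, 0.971, 0.24, -0.0]
contact_force: [0.3, -0.0, 0.3]
width: 0.085
grasp_force: 0.0
clock: 15.72
tool_pos: [0.6191, -0.128, 0.2728]
tcp_rot: [-0.001, 0.997, 0.074, -0.0]
contact_force: [0.5, -0.3, -0.0]
width: 0.0849
grasp_force: 0.0
nd [-0.0055 -0.0153] z 0.2728 yawrel 0.0056 Fnd [ 0.5 -0.4] Fz -0.0
rack nd [-0.00209051  0.00221807] 0.006433101753916787 0.062894548697911
```

View pics/w9.png

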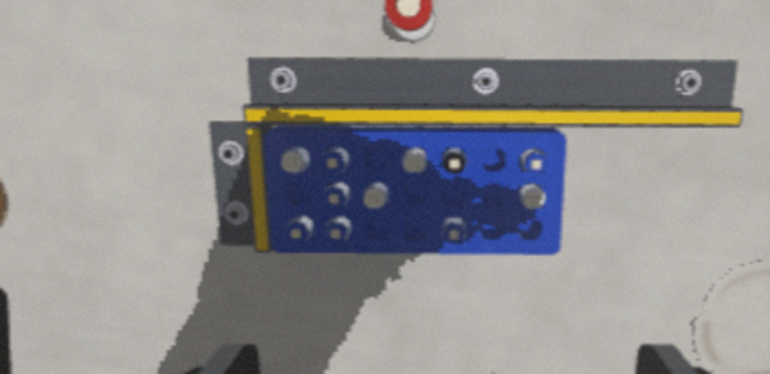

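The rack sits against both the rail and the stop, with maybe a millimetre of gap toward the right on the rail side. One more light two-finger push along the rail normal will settle it.

Converted, 0.05 m is 0.8, -0.01 m is -0.16, 0.004 rad / 6.2832 = 0.0006.

```bash
python3 drive.py '[{"finger_gap":0.085, "xyz":[-0.64, -0.16, 0], "turn_vec":[0, 0, 0.0006]}, {"finger_gap":0.085, "xyz":[-0.48, 0, 0]}, {"finger_gap":0.085, "xyz":[0, 0, 0.8]}, {"finger_gap":0.085, "xyz":[0, 0, 0.8]}, {"finger_gap":0.085, "xyz":[0, 0, 0.8]}, {"finger_gap":0.085, "xyz":[0, 0, 0.8]}, {"finger_gap":0.085}]';python3 -c "
from h import *;from station import env;nd(env)"
```

```text
clock: 16.65
tool_pos: [0.5447, -0.1309, 0.0674]
tcp_rot: [-0.002, 0.998, 0.069, -0.005]
contact_force: [-0.2, 0.3, -0.4]
width: 0.0849
grasp_force: 0.0
nd [-0.0796 -0.0076] z 0.0674 yawrel -0.0043 Fnd [-0.1  0.3] Fz -0.4
```

```bash
python3 drive.py '[{"finger_gap":0.085, "xyz":[0.16, 0, 0]}, {"finger_gap":0.085, "xyz":[0.16, 0, 0]}, {"finger_gap":0.085, "xyz":[0.096, 0, 0]}, {"finger_gap":0.085, "xyz":[0.064, 0, 0]}, {"finger_gap":0.085, "xyz":[0.032, 0, 0]}, {"finger_gap":0.085, "xyz":[0.032, 0, 0]}, {"finger_gap":0.085}]';python3 -c "
from h import *;from station import env;nd(env)"; python3 drive.py '[{"finger_gap":0.085, "xyz":[0.024, 0, 0]}, {"finger_gap":0.085}]';python3 -c "
from h import *;from station import env;nd(env)"; python3 drive.py '[{"finger_gap":0.085, "xyz":[0.024, 0, 0]}, {"finger_gap":0.085}]';python3 -c "
from h import *;from station import env;nd(env)"
```

```text
clock: 17.52
tool_pos: [0.581, -0.1263, 0.0726]
tcp_rot: [0.0, 0.998, 0.07, -0.002]
contact_force: [-6.6, -1.9, 3.5]
width: 0.0848
grasp_force: 2.8
nd [-0.043  -0.0082] z 0.0726 yawrel -0.0026 Fnd [-6.8 -0.9] Fz 3.5
clock: 17.77
tool_pos: [0.5812, -0.1263, 0.0725]
tcp_rot: [0.0, 0.998, 0.07, -0.003]
contact_force: [-8.9, -1.7, 6.3]
width: 0.0851
grasp_force: 4.4
nd [-0.0428 -0.0083] z 0.0725 yawrel -0.0027 Fnd [-9.1 -0.4] Fz 6.3
clock: 18.02
tool_pos: [0.5815, -0.1262, 0.0725]
tcp_rot: [0.0, 0.998, 0.07, -0.005]
contact_force: [-12.5, -2.3, 9.1]
width: 0.0848
grasp_force: 6.1
nd [-0.0425 -0.0082] z 0.0725 yawrel -0.0028 Fnd [-12.7  -0.5] Fz 9.1
```

It is hard against the rail at the same n as before. I'll retreat straight back, rise and check.

Converted, -0.05 m is -0.8, 0.04 m is 0.64.

```bash
python3 drive.py '[{"finger_gap":0.085, "xyz":[-0.16, 0, 0]}, {"finger_gap":0.085, "xyz":[-0.48, 0, 0]}, {"finger_gap":0.085, "xyz":[-0.32, 0, -0.16]}, {"finger_gap":0.085, "xyz":[0, 0, -0.8]}, {"finger_gap":0.085, "xyz":[0, 0, -0.8]}, {"finger_gap":0.085, "xyz":[0, 0, -0.8]}, {"finger_gap":0.085, "xyz":[0.48, 0, -0.8]}, {"finger_gap":0.085, "xyz":[0.64, 0, 0]}, {"finger_gap":0.085}, {"finger_gap":0.085}]'; python3 - <<'E'
from fit import *;from station import env
nd(env); f,K,W=cam(env,"wrist"); u=cv2.resize(f[70:260,120:470],None,fx=2.2,fy=2.2,interpolation=cv2.INTER_CUBIC);cv2.imwrite("pics/w10.png",u[:,:,::-1])
p,e=fitrack([(f,K,W)],(.62,-.11,.14)); Rm=np.array([[.98973,.14294],[-.14294,.98973]])
print("rack nd",Rm@(p[:2]-[.6224,-.112]),p[2]-.1434,e)
E
```

```text
clock: 19.27
tool_pos: [0.595, -0.1242, 0.2818]
tcp_rot: [-0.0, 0.998, 0.07, -0.001]
contact_force: [0.4, -0.2, -0.2]
width: 0.085
grasp_force: 0.0
nd [-0.0289 -0.0081] z 0.2818 yawrel -0.0024 Fnd [ 0.4 -0.3] Fz -0.2
rack nd [-0.00048894  0.00068113] -0.0017247464953958624 0.06614338269866837
```

View pics/w10.png

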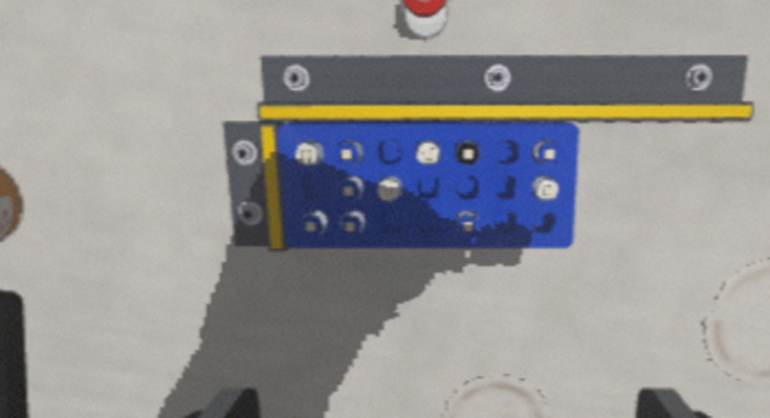

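The rack touches the stripe along its whole far side and its left end touches the stop. The fit puts it within 1 mm and 0.002 rad of seated, and the tool is clear.

```bash
python3 -c "
from station import env;print(env.hand_in())"
```

```text
the job is handed in; nothing more can be done
None
```

I pushed the rack into the corner and handed the job in at about 19 s: long side flat on the rail and left end on the stop, within about 1 mm of seated in the last picture, and the arm clear of everything; no verdict came back.

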